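# Open the safety-capped test-acid bottle at the goldsmith's bench

## Robot

A 6-joint arm with a two-finger parallel gripper is mounted at the origin on the work surface. World frame = base frame: x ahead of the robot, y to its left, z up, the work surface at z = 0. Lengths are in m, angles in rad, forces in N, time in s.
With the tool pointing down it reaches from about 0.3 to 0.75 m from the base axis. Payload 8.5 kg.
Tool frame: the origin (TCP) lies at the very end of the fingers, on their centre line; the grasp point (between the pads) lies hold_point_z behind it (hold_point_z is the distance from the TCP to the grasp point, in m); z points along the fingers, y is the line along which they close (so a half turn about z gives the same grasp; the last joint's range is limited). The gripper opens to 88 mm and grips with 3 to 60 N. Pads are 18 mm wide; open, the fingers measure 123 mm over their backs; the gripper's body (75 mm by 187 mm) begins 45 mm behind the grasp point.
Start: joints at [-1.453, 0.381, 1.297, -0, 1.464, -0.215], TCP at [0.18, -0.52, 0.239] pointing down, gripper open.
Joint ranges: [-3.11, 3.11], [-0.89, 2.33], [0.22, 2.48], [-1.42, 4.56], [0.17, 2.85], [-2.88, 2.88]. Speed limits (rad/s): [2.39, 2.39, 3.14, 3.14, 3.14, 3.14].

## Interface

Orientations are given as [roll, pitch, yaw] about the fixed x, y, z axes, in that order (R = Rz(yaw) Ry(pitch) Rx(roll)).
In Python, from station import * gives the robot as it stands.
- The arm moves only by the tool play_rows, never from a script. Its argument "rows" is a list of rows, each a list of 3 entries, a list of its own where there are three numbers: the shift along the tool's x, y, z normalised to -1 to 1, where 1 is 0.2 m, then the turn, a rotation vector about the tool's x, y, z normalised to -1 to 1, where 1 is pi/4 rad, then the opening in per cent of the stroke, from 0 (shut) to 100 (fully open). A call has 1 to 20 rows; each row is the pose to reach, as a shift and turn from the pose commanded when the call began, along the tool's axes at that moment; what a row does not reach only later rows make up. A row lasts 1/8 s, in which the tool goes at most 62.5 mm and 10.7 degrees, less where a joint would pass 70% of its speed; a pose out of reach is approached as far as the arm can. A call with a number of a shift or a turn outside -1 to 1 is refused whole. A call with a gripper value outside its range is refused whole. The fingers move at their own pace and stop on an object; "force" is the grip in N (left out, the last holds). Time passes only in rows, so rows that repeat a pose let the fingers close. It gives the time, the measured TCP pose, the force, the opening and the grip force at its end, in the units of the state.
- get_obs(): the state, without advancing time (a new reading comes with each control period).
- grab_frame(name): name is "side" or "top"; returns the picture (420x560x3 uint8, red, green, blue); there is no depth.
- get_calibration(name): a dict with "fx", "fy", "cx", "cy" (pixels), "rvec" (rotation vector, rad) and "tvec" (3), from world to camera coordinates, as OpenCV has them. Camera axes: x right, y down, z forward; pixel columns grow to the right and rows downward; lengths in m; the calibration is good to about 2 mm. A picture is of the moment at which its call begins. get_calibration takes no time and is no camera call.
- sign_off(): hands the job in; it is judged then, once.
The state is a dict: "time_s": time; "joint_pos": joint angles; "qvel": joint speeds; "tau": joint torques, N m; "tcp_pos": TCP position; "eef_rot": TCP orientation; "ft_force": force on the tool from outside, world axes, zero at the start; "ft_torque": the same for the moment, N m; "width": finger opening in m; "gripper_force": force on a finger pad.
Only numpy, scipy, OpenCV 4.12 (cv2) and the standard library are available. Lean on these libraries where they do the work, as an engineer would, in place of code of your own. Each camera call takes 0.05 s, during which the arm holds its last target. There are 200 camera calls.

## Task

Open the test-acid bottle with the red safety cap: hold the cap firmly pressed down while turning it anticlockwise, in more than one stroke if need be, until it is free of the neck, lift it off, and set it down gently, open side down, in the white enamel tray. Do not ram the bottle or pull it out of its stand, and leave the blue-capped bottle, the touchstone with the gold ring on it and the pliers as they are.

Things in the scene. Friction and masses are not known exactly. Their poses are not given: they have to be found in the camera images.
- red_cap: Red ribbed outer shell of a two-piece safety cap, 53 mm across, 41 mm tall, cap 70 g in all; a white arrow on top shows the opening turn, anticlockwise from above. Origin: centre of its lower edge, z up. Unpressed, a spring (6.5 N, then 2.4 N per mm) holds it up and it spins idly either way. Pressed, its six teeth (60 degrees apart, not in line with anything outside) mesh with the white inner cap's teeth.
- cap_top (a point): Centre of the shell's top. If teeth meet tip on tip it stops hard after about 3 mm and must be turned, pressed, till it drops in; well meshed it is 4.5 to 6.5 mm down, 17 to 21 N. Only then does the inner cap turn: up to 60 degrees may pass before the teeth bite, then 45 degrees (0.8 rad) more free it; a hard stop follows at 80 (1.4 rad). Let up, the shell turns back alone for another stroke.
- acid_bottle: White square plastic bottle, red diamonds on its label, 80 x 80 mm, 0.45 to 0.8 kg, loose in a well of the stand that keeps it from turning. Origin: centre of its underside, z up. Body 112 mm tall, sloping shoulder to 130 mm, neck above. On the closed bottle the cap's lower edge is 146 mm and its top 187 mm above the bottle's underside.
- bottle_mouth (a point): Centre of the acid bottle's mouth, 166 mm above its underside, under the cap; neck 29 mm across with three bayonet lugs (no thread). Turning takes under 0.3 N m until the hard stop. Once turned enough the cap lifts straight off, clear of the neck after 25 mm; turned too little it stays hooked, and pulling it lifts the bottle.
- stand: Grey plastic bottle stand, fixed to the bench: 120 x 240 mm base 8 mm thick, with two square wells side by side, centres at y = +57 and -57 mm, walls 40 mm tall above the bench, 1.5 mm clear of the bottles all round. Origin: centre of its underside; long side along y. The red-capped bottle stands in either well.
- well_mat: Black rubber mats, 82 x 82 x 3 mm, on the floors of both wells; the bottles stand on them, 11 mm above the bench. Fixed in the stand; origin: middle of the stand, 8 mm above the bench.
- tray: White enamelled tray with a blue rim, 160 x 160 mm outside, low walls 5 mm thick and 14 mm tall, flat floor 5 mm above the bench, 0.7 kg, loose. Origin: centre of its underside, axes along its sides.
- other_bottle: Bystander: bottle of the same shape and size with a blue cap, in the other well of the stand, its axis 114 mm from the red-capped one. Origin: centre of its underside.
- touchstone: Bystander: black stone slab 55 x 110 x 18 mm lying on the bench beyond the work. Origin: centre of its underside.
- gold_ring: Bystander: small gold ring 23 mm across, 6 mm tall, lying loose on the touchstone. Origin: centre of its underside.
- pliers: Bystander: flat-nose pliers with black grips, about 140 mm long, 12 mm thick, lying on the bench. Origin: under the pivot.
Not all that is in view belongs to the job. There is more than one size of the tray; the job needs the largest.

How it is judged:
On the way:
1. the red cap is off the bottle: its lower edge is more than 5 mm above the bottle's mouth, the bottle still standing in its well (z of red_cap in the frame of acid_bottle above 0.171 m and distance of acid_bottle from where it was at the start of the episode below 0.01 m and angle between acid_bottle's own z axis and vertical below 0.06 rad), for 0.1 s.
At the end, for the whole second after the job is handed in: The red cap rests flat on the tray's floor, open side down (within 0.1 rad of upright), wholly inside the walls and at rest; the opened bottle stands upright in its well, within 10 mm of where it began (x of red_cap in the frame of tray between -0.052 and 0.052 m and y of red_cap in the frame of tray between -0.052 and 0.052 m and z of red_cap in the frame of tray between 0.001 and 0.01 m and angle between red_cap's own z axis and vertical below 0.1 rad and linear speed of red_cap below 0.02 m/s and distance of acid_bottle from where it was at the start of the episode below 0.01 m and angle between acid_bottle's own z axis and vertical below 0.06 rad and angle between tray's own z axis and vertical below 0.05 rad); the robot touches nothing.
It fails at once if the acid bottle is pulled up, shifted more than 15 mm or tipped (distance of acid_bottle from where it was at the start of the episode above 0.015 m or angle between acid_bottle's own z axis and vertical above 0.12 rad).
It fails at once if the acid bottle is rammed: pressed on the rubber mat under it with more than 55 N, its own weight of 5 to 8 N included (contact force between acid_bottle and well_mat above 55 N).
It fails at once if the cap is dropped or slammed into the tray: faster than 0.4 m/s within 25 mm of its floor (x of red_cap in the frame of tray between -0.08 and 0.08 m and y of red_cap in the frame of tray between -0.08 and 0.08 m and z of red_cap in the frame of tray below 0.03 m and linear speed of red_cap above 0.4 m/s).
It fails at once if the blue-capped bottle, the touchstone or the pliers are shifted more than 15 mm, or the blue-capped bottle is tipped (distance of any of other_bottle, touchstone, pliers from where it was at the start of the episode above 0.015 m or angle between other_bottle's own z axis and vertical above 0.12 rad).
It fails at once if the gold ring is shifted more than 15 mm (distance of gold_ring from where it was at the start of the episode above 0.015 m).
It also fails if it takes over 67 s, if anything falls off the work surface, if the arm or the gripper's body presses on something with over 40 N, if the wrist force passes 120 N, or if a joint passes its speed limit or range.

## Working session

There is one attempt and no reset: what is moved stays moved. The work goes in short steps, Python scripts to look and compute and a tool call to move; the robot and the scene stay as the last step left them, time stands still between calls to the robot, and variables do not carry over. Pictures are saved under pics/ and viewed, at most 10 in all, crops included, and the job is handed in when it is done.

Besides the shell and the picture viewer there is one more tool, called as name(argument=value, ...) on one line, values as JSON. play_rows: Moves the arm, as the interface text tells. Scaled input: -1 to 1 covers 0.2 m each way for a shift and pi/4 rad each way for a turn. Its arguments: {"type":"object","properties":{"rows":{"type":"array","items":{"type":"array"}},"force":{"type":"number"}},"required":["rows"]}

```bash
mkdir -p pics; python3 - <<'E'
from station import *
import cv2
o=get_obs(); print(o)
for n in("side","top"):
    cv2.imwrite(f"pics/{n}0.png",cv2.cvtColor(grab_frame(n),cv2.COLOR_RGB2BGR)); print(get_calibration(n))
E
```

```text
{'time_s': 0.0, 'joint_pos': array([-1.45332628e+00,  3.81210444e-01,  1.29822746e+00, -2.35855800e-05,
        1.46361403e+00, -2.15316446e-01]), 'qvel': array([-0.00183426,  0.00070484,  0.00051594,  0.00165993, -0.00023491,
        0.00014604]), 'tau': array([-9.59186309e-05, -4.37924373e+01, -2.24558365e+01,  7.12785311e-02,
        3.52472719e-02, -8.74717421e-05]), 'tcp_pos': array([ 0.17962363, -0.51955245,  0.23814125]), 'eef_rot': array([-3.14016206e+00, -2.88880307e-04,  3.32788830e-01]), 'ft_force': array([ 0.03630222,  0.78922989, -0.21715079]), 'ft_torque': array([-0.00845357, -0.02804093,  0.08402804]), 'gripper_force': 0.0, 'width': 0.08765193108108628}
{'fx': 402.00270330616695, 'fy': 402.00270330616695, 'cx': 280.3856865277313, 'cy': 208.04926872616062, 'rvec': array([ 2.43393858, -0.538688  ,  0.18144572]), 'tvec': array([-0.52248388,  0.32781994,  0.68169343])}
{'fx': 480.0307435465267, 'fy': 480.0307435465267, 'cx': 273.5442208497811, 'cy': 204.43612697534135, 'rvec': array([ 2.12871741, -2.18392796,  0.12618835]), 'tvec': array([0.08570364, 0.59201815, 1.12646102])}
```

View pics/side0.png

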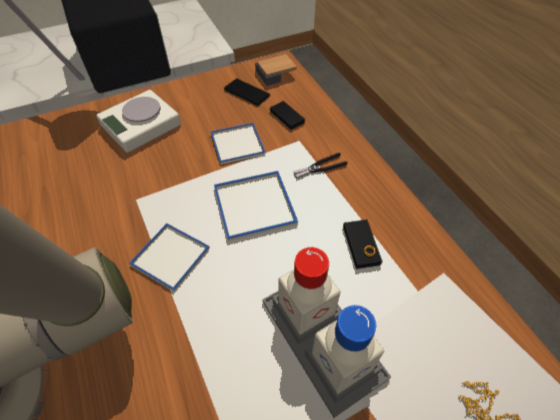

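View pics/top0.png

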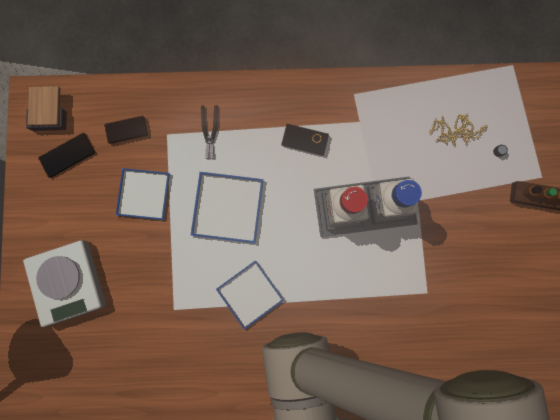

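The side view shows the red cap at about (311,265), the blue cap at (356,327) and the largest tray at (256,204). In the top view the red cap is at (354,200), the blue cap at (407,193), the largest tray at (228,208), the touchstone at (306,140) and the pliers at (210,135).

```bash
cat > h.py <<'E'
from station import *
import cv2, numpy as np
from scipy.optimize import least_squares
def cam(n):
    c=get_calibration(n); K=np.array([[c['fx'],0,c['cx']],[0,c['fy'],c['cy']],[0,0,1]]); return K,c['rvec'],c['tvec']
def proj(n,P):
    K,r,t=cam(n); return cv2.projectPoints(np.asarray(P,float).reshape(-1,1,3),r,t,K,None)[0][:,0]
def back(n,uv,z):
    K,r,t=cam(n); R=cv2.Rodrigues(r)[0]; uv=np.atleast_2d(uv)
    d=np.c_[uv,np.ones(len(uv))]@np.linalg.inv(K).T@R; c=-R.T@t
    return c+d*((z-c[2])/d[:,2])[:,None]
def blob(m,near):
    n,l,s,c=cv2.connectedComponentsWithStats(m.astype(np.uint8))
    i=1+np.argmin(np.where(s[1:,4]>80,np.hypot(*(c[1:]-near).T),1e9)); return s[i],l==i
def red(f):
    f=f.astype(int); return (f[...,0]>110)&(f[...,1]<60)&(f[...,2]<60)
a=np.linspace(0,2*np.pi,72)
def cyl(x,y,z,r=.0265,h=.041):
    return np.vstack([np.c_[x+r*np.cos(a),y+r*np.sin(a),np.full(72,zz)] for zz in(z,z+h)])
def box(n,P):
    p=proj(n,P); return np.r_[p.min(0),p.max(0)]
E
python3 - <<'E'
from h import *
F={n:cv2.cvtColor(cv2.imread(f"pics/{n}0.png"),cv2.COLOR_BGR2RGB) for n in("side","top")}
B={}
for n,near in(("side",(311,265)),("top",(354,200))):
    s,_=blob(red(F[n]),near); B[n]=np.r_[s[0]-.5,s[1]-.5,s[0]+s[2]-.5,s[1]+s[3]-.5]; print(n,s)
x0=back("top",(354,200),.198)[0]
for ns in(["side"],["top"],["side","top"]):
    r=least_squares(lambda p:np.concatenate([box(n,cyl(p[0],p[1],.157))-B[n] for n in ns]),x0[:2]); print(ns,r.x,r.fun.round(1))
# tray rims and yaw
for n,near in(("top",(228,208)),("side",(256,204))):
    f=F[n].astype(int); m=(f[...,2]>f[...,0]+35)&(f[...,2]>70)
    s,l=blob(m,near); ys,xs=np.nonzero(l); h=cv2.convexHull(np.c_[xs,ys].astype(np.int32))[:,0]
    P=back(n,h.astype(float),.014)[:,:2]; print("tray",n,cv2.minAreaRect((P*1000).astype(np.float32)))
# stand yaw from caps: blue cap
s,_=blob((F["top"][...,2]>120)&(F["top"][...,0]<60),(407,193)); print(s, back("top",(407,193),.198))
print("stand base corners",back("top",[[320,236],[417,227],[315,188],[413,178]],.02))
print("stone, pliers",back("top",[[306,140],[210,135]],.01))
E
```

```text
side [295 248  33  30 702]Traceback (most recent call last):
  File "<stdin>", line 5, in <module>
  File "h.py", line 14, in blob
    i=1+np.argmin(np.where(s[1:,4]>80,np.hypot(*(c[1:]-near).T),1e9)); return s[i],l==i
        ~~~~~~~~~^^^^^^^^^^^^^^^^^^^^^^^^^^^^^^^^^^^^^^^^^^^^^^^^^^^^
    return _wrapfunc(a, 'argmin', axis=axis, out=out, **kwds)
    return bound(*args, **kwds)
ValueError: attempt to get argmin of an empty sequence
```

```bash
cat >> h.py <<'E'
def red(f):
    f=f.astype(int); m=np.maximum(f[...,1],f[...,2]); return (f[...,0]>60)&(m<.45*f[...,0])&(f[...,1]<1.35*f[...,2]+12)
E
python3 - <<'E'
from h import *
F={n:cv2.cvtColor(cv2.imread(f"pics/{n}0.png"),cv2.COLOR_BGR2RGB) for n in("side","top")}
print(F["top"][205:212:2,345],F["side"][280,311],F["side"][350,40], F["top"][193,407],F["top"][208,194])
B={}
for n,near in(("side",(311,265)),("top",(354,200))):
    s,_=blob(red(F[n]),near); B[n]=np.r_[s[0]-.5,s[1]-.5,s[0]+s[2]-.5,s[1]+s[3]-.5]; print(n,s)
x0=back("top",(354,200),.198)[0]; print(x0)
for ns in(["side"],["top"],["side","top"]):
    r=least_squares(lambda p:np.concatenate([box(n,cyl(p[0],p[1],.157))-B[n] for n in ns]),x0[:2]); print(ns,r.x,r.fun.round(1))
for n,near in(("top",(228,208)),("side",(256,204))):
    f=F[n].astype(int); m=(f[...,2]>f[...,0]+20)&(f[...,2]>50)
    s,l=blob(m,near); ys,xs=np.nonzero(l); h=cv2.convexHull(np.c_[xs,ys].astype(np.int32))[:,0]
    P=back(n,h.astype(float),.014)[:,:2]; print("tray",n,cv2.minAreaRect((P*1000).astype(np.float32)))
print(back("top",(407,193),.198))
print("stand base corners",back("top",[[320,236],[417,227],[315,188],[413,178]],.02))
print("stone, pliers",back("top",[[306,140],[210,135]],.01))
E
```

```text
[[149  64  62]
 [117  60  59]
 [ 81  58  56]
 [ 94  77  73]] [97 17 15] [88 81 69] [ 64  78 130] [108 118 137]
side [ 295  248   34   41 1075]
top [343 188  24  24 395]
[ 0.57920517 -0.09775366  0.198     ]
['side'] [ 0.58402747 -0.0987941 ] [-0.6 -0.7  0.5  0.6]
['top'] [ 0.58235586 -0.10155396] [-2.1 -1.6  2.   1.6]
['side', 'top'] [ 0.58330777 -0.09994125] [-0.6  0.   0.5  1.4 -2.8 -2.   1.2  1.2]
tray top ((594.2510986328125, 186.52252197265625), (160.79156494140625, 160.718505859375), 81.67707824707031)
tray side ((595.9667358398438, 186.50360107421875), (162.258056640625, 161.44003295898438), 81.62564086914062)
[[ 0.59103955 -0.20878945  0.198     ]]
stand base corners [[ 0.51565279 -0.04057529  0.02      ]
 [ 0.53152365 -0.27763826  0.02      ]
 [ 0.63416004 -0.03262852  0.02      ]
 [ 0.65278364 -0.27522017  0.02      ]]
stone, pliers [[ 0.75847938 -0.01520249  0.01      ]
 [ 0.77789895  0.22648454  0.01      ]]
```

play_rows(rows=[[[0.864,-0.442,-0.1],[0,0,0],100],[[0.864,-0.442,-0.1],[0,0,0],100],[[0.864,-0.442,-0.1],[0,0,0],100],[[0.864,-0.442,-0.1],[0,0,0],100]])

```text
time_s: 0.6
tcp_pos: [0.316, -0.3773, 0.2592]
eef_rot: [3.141, -0.0, 0.337]
ft_force: [0.1, -0.9, -0.4]
width: 0.0882
gripper_force: 0.0
```

play_rows(rows=[[[0.864,-0.442,0],[0,0,0],100],[[0.864,-0.442,0],[0,0,0],100],[[0.864,-0.442,0],[0,0,0],100],[[0.864,-0.442,0],[0,0,0],100]])

```text
time_s: 1.1
tcp_pos: [0.45, -0.238, 0.2583]
eef_rot: [-3.141, 0.0, 0.337]
ft_force: [-0.7, 0.3, -0.1]
width: 0.088
gripper_force: 0.0
```

play_rows(rows=[[[0.864,-0.442,0],[0,0,0],100],[[0.864,-0.442,0],[0,0,0],100],[[0.864,-0.442,0],[0,0,0],100],[[0.864,-0.442,0],[0,0,0],100],[[0.864,-0.442,0],[0,0,0],100],[[0.864,-0.442,0],[0,0,0],100]])

```text
time_s: 1.85
tcp_pos: [0.5822, -0.1016, 0.2588]
eef_rot: [3.141, 0.0, 0.33]
ft_force: [0.1, 0.6, -0.8]
width: 0.0877
gripper_force: 0.0
```

```bash
cat >> h.py <<'E'
from scipy.spatial.transform import Rotation as Ro
def togo(P):
    o=get_obs(); R=Ro.from_euler('xyz',o['eef_rot']); print('t',o['time_s'],'tcp',o['tcp_pos'].round(4),'rot',o['eef_rot'].round(4),'F',o['ft_force'].round(1),'T',o['ft_torque'].round(2),'w',o['width'],'gf',o['gripper_force'],'q6',o['joint_pos'][5].round(2))
    print('shift units',(R.inv().apply(np.array(P)-o['tcp_pos'])/.2).round(3))
E
python3 -c "
import station;print([k for k in dir(station) if k[0]!='_'], getattr(station,'hold_point_z',None))
from h import *
togo([.5833,-.0995,.26])"
```

```text
['IKError', 'get_calibration', 'get_obs', 'grab_frame', 'hold_point_z', 'sign_off'] 0.0187
t 1.85 tcp [ 0.5822 -0.1016  0.2588] rot [3.1414e+00 4.0000e-04 3.3050e-01] F [ 0.1  0.6 -0.8] T [ 0.01  0.01 -0.02] w 0.08774682583849268 gf 0.0 q6 0.87
shift units [ 0.009 -0.008 -0.006]
```

play_rows(rows=[[[0.009,-0.008,0.1],[0,0,0.25],100],[[0.009,-0.008,0.2],[0,0,0.5],100],[[0.009,-0.008,0.3],[0,0,0.75],100],[[0.009,-0.008,0.4],[0,0,1],100],[[0.009,-0.008,0.45],[0,0,1],100],[[0.009,-0.008,0.49],[0,0,1],100],[[0.009,-0.008,0.49],[0,0,1],100]])

```text
time_s: 2.72
tcp_pos: [0.584, -0.098, 0.1607]
eef_rot: [3.142, 0.0, -0.451]
ft_force: [0.3, -0.0, -0.6]
width: 0.0888
gripper_force: 0.0
```

play_rows(rows=[[[0,0,0],[0,0,0],55],[[0,0,0],[0,0,0],50],[[0,0,0],[0,0,0],50],[[0,0,0],[0,0,0],50],[[0,0,0],[0,0,0],50],[[0,0,0],[0,0,0],50]], force=10)

```text
time_s: 3.48
tcp_pos: [0.5841, -0.098, 0.161]
eef_rot: [3.141, -0.0, -0.453]
ft_force: [-2.5, -2.6, 3.8]
width: 0.0529
gripper_force: 10.0
```

```bash
python3 -c "
from h import *
togo([.5833,-.0995,.16])"
```

```text
t 3.475 tcp [ 0.5841 -0.098   0.161 ] rot [ 3.1411e+00 -4.0000e-04 -4.5280e-01] F [-2.5 -2.6  3.8] T [-0.44  0.41 -0.04] w 0.05293280589726332 gf 10.000171647207026 q6 1.66
shift units [-0.001  0.009  0.005]
```

play_rows(rows=[[[0,0.006,0],[0,0,0],45],[[0,0.006,0],[0,0,0],45],[[0,0.006,0],[0,0,0],45]], force=60)

```text
time_s: 3.85
tcp_pos: [0.5837, -0.0988, 0.1608]
eef_rot: [-3.142, -0.0, -0.453]
ft_force: [-1.2, -3.1, 1.7]
width: 0.0522
gripper_force: 60.0
```

play_rows(rows=[[[0,0,0.005],[0,0,0],45],[[0,0,0.01],[0,0,0],45],[[0,0,0.015],[0,0,0],45],[[0,0,0.015],[0,0,0],45]])

```text
time_s: 4.35
tcp_pos: [0.5841, -0.0991, 0.1589]
eef_rot: [3.141, -0.002, -0.453]
ft_force: [-2.8, -2.4, 9.9]
width: 0.052
gripper_force: 60.0
```

```bash
python3 -c "
from h import *
togo([.5833,-.0995,.156])"
```

```text
t 4.35 tcp [ 0.5841 -0.0991  0.1589] rot [ 3.1415e+00 -2.4000e-03 -4.5260e-01] F [-2.8 -2.4  9.9] T [-0.31  0.46 -0.03] w 0.05198597084731283 gf 60.003407262151995 q6 1.66
shift units [-0.003  0.003  0.015]
```

play_rows(rows=[[[0,0.003,0.008],[0,0,0],45],[[0,0.003,0.015],[0,0,0],45],[[0,0.003,0.015],[0,0,0],45],[[0,0.003,0.015],[0,0,0],45]])

```text
time_s: 4.85
tcp_pos: [0.584, -0.0993, 0.1567]
eef_rot: [-3.141, -0.003, -0.452]
ft_force: [-3.2, -1.4, 13.7]
width: 0.0524
gripper_force: 60.0
```

play_rows(rows=[[[0,0,0.005],[0,0,0],45],[[0,0,0.01],[0,0,0],45],[[0,0,0.01],[0,0,0],45],[[0,0,0.01],[0,0,0],45]])

```text
time_s: 5.35
tcp_pos: [0.5841, -0.0994, 0.1551]
eef_rot: [-3.141, -0.004, -0.452]
ft_force: [-4.2, -1.0, 16.9]
width: 0.0522
gripper_force: 60.0
```

```bash
python3 -c "
from h import *
togo([.5833,-.0995,.156])"
```

```text
t 5.35 tcp [ 0.5841 -0.0994  0.1551] rot [-3.141  -0.0039 -0.4524] F [-4.2 -1.  16.9] T [0.08 0.67 0.02] w 0.05218471659141792 gf 60.00673590209999 q6 1.65
shift units [-0.003  0.002 -0.004]
```

play_rows(rows=[[[-0.003,0.002,0],[0,0,-0.1],45],[[-0.003,0.002,0],[0,0,-0.2],45],[[-0.003,0.002,0],[0,0,-0.3],45],[[-0.003,0.002,0],[0,0,-0.4],45],[[-0.003,0.002,0],[0,0,-0.5],45]])

```text
time_s: 5.98
tcp_pos: [0.5842, -0.0993, 0.1553]
eef_rot: [3.141, -0.006, -0.057]
ft_force: [-0.4, 0.6, 16.6]
width: 0.0523
gripper_force: 60.0
```

```bash
python3 -c "
from h import *
togo([.5833,-.0995,.156])"
```

```text
t 5.975 tcp [ 0.5842 -0.0993  0.1553] rot [ 3.141  -0.0061 -0.0572] F [-0.4  0.6 16.6] T [ 0.18  0.09 -0.06] w 0.052347320126763956 gf 60.00534647866289 q6 1.26
shift units [-0.004  0.001 -0.004]
```

play_rows(rows=[[[0,0,0.002],[0,0,-0.1],45],[[0,0,0.002],[0,0,-0.2],45],[[0,0,0.002],[0,0,-0.3],45],[[0,0,0.002],[0,0,-0.4],45],[[0,0,0.002],[0,0,-0.5],45]])

```text
time_s: 6.6
tcp_pos: [0.5844, -0.0993, 0.1552]
eef_rot: [3.138, -0.006, 0.336]
ft_force: [-0.7, 0.3, 17.7]
width: 0.0519
gripper_force: 60.0
```

```bash
python3 -c "
from h import *
togo([.5833,-.0995,.156])"
```

```text
t 6.6 tcp [ 0.5844 -0.0993  0.1552] rot [ 3.1383 -0.0059  0.3355] F [-0.7  0.3 17.7] T [ 0.15  0.09 -0.07] w 0.05185470332365522 gf 60.005545558180984 q6 0.87
shift units [-0.005 -0.001 -0.004]
```

play_rows(rows=[[[0,0,0],[0,0,-0.1],45],[[0,0,0],[0,0,-0.2],45],[[0,0,0],[0,0,-0.3],45],[[0,0,0],[0,0,-0.4],45],[[0,0,0],[0,0,-0.5],45]])

```text
time_s: 7.22
tcp_pos: [0.5843, -0.0993, 0.1552]
eef_rot: [3.136, -0.004, 0.728]
ft_force: [0.4, 0.2, 16.6]
width: 0.0522
gripper_force: 60.0
```

```bash
python3 -c "
from h import *
togo([.5833,-.0995,.156])"
```

```text
t 7.225 tcp [ 0.5843 -0.0993  0.1552] rot [ 3.1364 -0.0041  0.7282] F [ 0.4  0.2 16.6] T [ 0.16  0.16 -0.06] w 0.052166597491187586 gf 60.00616255085106 q6 0.47
shift units [-0.005 -0.003 -0.004]
```

play_rows(rows=[[[0,0,0],[0,0,-0.1],45],[[0,0,0],[0,0,-0.2],45],[[0,0,0],[0,0,-0.3],45],[[0,0,0],[0,0,-0.4],45],[[0,0,0],[0,0,-0.5],45]])

```text
time_s: 7.85
tcp_pos: [0.5839, -0.0988, 0.1551]
eef_rot: [3.137, -0.002, 1.121]
ft_force: [-2.2, 4.7, 18.9]
width: 0.0522
gripper_force: 60.0
```

```bash
python3 -c "
from h import *
togo([.5833,-.0995,.156])"
```

```text
t 7.85 tcp [ 0.5839 -0.0988  0.1551] rot [ 3.1367e+00 -2.3000e-03  1.1208e+00] F [-2.2  4.7 18.9] T [ 0.63  0.52 -0.28] w 0.05218889214693544 gf 60.007686133756124 q6 0.08
shift units [-0.004 -0.001 -0.005]
```

play_rows(rows=[[[0,0,0],[0,0,-0.07],45],[[0,0,0],[0,0,-0.14],45],[[0,0,0],[0,0,-0.14],45]])

```text
time_s: 8.22
tcp_pos: [0.5838, -0.0988, 0.1551]
eef_rot: [3.137, -0.002, 1.228]
ft_force: [-2.3, 3.5, 18.7]
width: 0.0523
gripper_force: 60.0
```

```bash
python3 -c "
from h import *
togo([.5833,-.0995,.156])"
```

```text
t 8.225 tcp [ 0.5838 -0.0988  0.1551] rot [ 3.1368e+00 -1.7000e-03  1.2283e+00] F [-2.3  3.5 18.7] T [ 0.42  0.49 -0.46] w 0.05230461011185694 gf 60.00601213148684 q6 -0.03
shift units [-0.004 -0.001 -0.005]
```

play_rows(rows=[[[0,0,0],[0,0,-0.07],45],[[0,0,0],[0,0,-0.14],45],[[0,0,0],[0,0,-0.14],45]])

```text
time_s: 8.6
tcp_pos: [0.5833, -0.0984, 0.1551]
eef_rot: [3.138, -0.002, 1.337]
ft_force: [-4.8, 3.9, 21.1]
width: 0.0523
gripper_force: 60.0
```

```bash
python3 -c "
from h import *
togo([.5833,-.0995,.156])"
```

```text
t 8.6 tcp [ 0.5833 -0.0984  0.1551] rot [ 3.1381e+00 -1.9000e-03  1.3372e+00] F [-4.8  3.9 21.1] T [ 0.67  0.84 -1.1 ] w 0.05226324111822682 gf 60.00568719416606 q6 -0.14
shift units [-0.005  0.001 -0.005]
```

play_rows(rows=[[[0,0,0],[0,0,0.1],45],[[0,0,0],[0,0,0.2],45],[[0,0,-0.02],[0,0,0.2],45],[[0,0,-0.04],[0,0,0.2],45],[[0,0,-0.04],[0,0,0.2],45]])

```text
time_s: 9.22
tcp_pos: [0.5829, -0.0989, 0.1605]
eef_rot: [3.141, -0.001, 1.181]
ft_force: [0.1, 1.6, 6.0]
width: 0.0523
gripper_force: 60.0
```

play_rows(rows=[[[0,0,-0.01],[0,0,0],45],[[0,0,-0.02],[0,0,0],45],[[0,0,-0.03],[0,0,0],45],[[0,0,-0.03],[0,0,0],45]])

```text
time_s: 9.72
tcp_pos: [0.5826, -0.0994, 0.1663]
eef_rot: [-3.141, -0.0, 1.181]
ft_force: [-0.1, 0.8, -1.0]
width: 0.0523
gripper_force: 60.0
```

```bash
python3 -c "
from h import *
togo([.5833,-.0995,.156])"
```

```text
t 9.725 tcp [ 0.5826 -0.0994  0.1663] rot [-3.1414 -0.      1.181 ] F [-0.1  0.8 -1. ] T [-0.01 -0.05 -0.05] w 0.05232344999551876 gf 59.999772058290546 q6 0.02
shift units [0.001 0.003 0.052]
```

play_rows(rows=[[[0,0,-0.015],[0,0,0],45],[[0,0,-0.03],[0,0,0],45],[[0,0,-0.03],[0,0,0],45]])

```text
time_s: 10.1
tcp_pos: [0.5827, -0.0993, 0.1728]
eef_rot: [3.141, -0.0, 1.181]
ft_force: [-1.2, 1.7, -0.0]
width: 0.0522
gripper_force: 60.0
```

```bash
python3 -c "
from h import *
togo([.5833,-.0995,.25])"
```

```text
t 10.1 tcp [ 0.5827 -0.0993  0.1728] rot [ 3.1414e+00 -3.0000e-04  1.1811e+00] F [-1.2  1.7 -0. ] T [ 0.25  0.11 -0.01] w 0.05215828323613757 gf 60.00061823118358 q6 0.02
shift units [ 0.     0.003 -0.386]
```

Free. Lift clear and check.

play_rows(rows=[[[0,0,-0.04],[0,0,0],45],[[0,0,-0.08],[0,0,0],45],[[0,0,-0.12],[0,0,0],45],[[0,0,-0.16],[0,0,0],45],[[0,0,-0.25],[0,0,0],45],[[0,0,-0.35],[0,0,0],45],[[0,0,-0.4],[0,0,0],45],[[0,0,-0.4],[0,0,0],45]])

```text
time_s: 11.1
tcp_pos: [0.5828, -0.0995, 0.2528]
eef_rot: [3.141, -0.0, 1.181]
ft_force: [-0.3, 0.4, -1.2]
width: 0.052
gripper_force: 60.0
```

```bash
python3 - <<'E'
from h import *
togo([.595,.1865,.25])
f=cv2.cvtColor(grab_frame("side"),cv2.COLOR_RGB2BGR); cv2.imwrite("pics/side1.png",cv2.resize(f[120:400,180:460],None,fx=2,fy=2))
E
```

```text
t 11.1 tcp [ 0.5828 -0.0995  0.2528] rot [ 3.1405 -0.      1.181 ] F [-0.3  0.4 -1.2] T [-0.04 -0.02 -0.03] w 0.05196315511326578 gf 59.99990193384747 q6 0.02
shift units [ 1.346 -0.487  0.013]
```

View pics/side1.png

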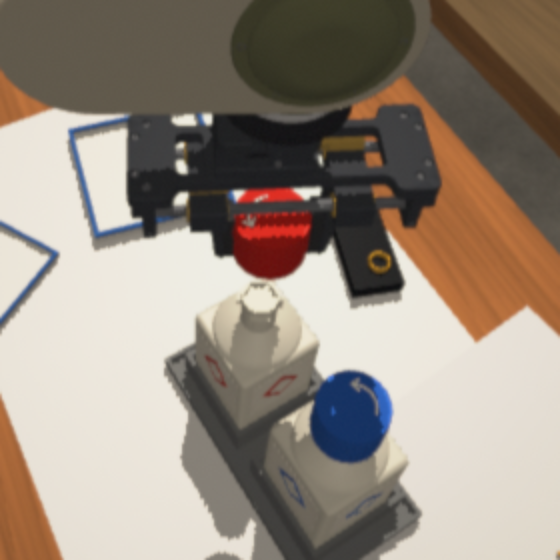

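The side crop shows the red cap in the fingers at (270,235). The open bottle mouth is at (260,300) and the bottle is still seated.

play_rows(rows=[[[0.22,-0.08,0],[0,0,0],45],[[0.45,-0.162,0],[0,0,0],45],[[0.673,-0.244,0],[0,0,0],45],[[0.673,-0.244,0],[0,0,0],45]])

```text
time_s: 11.65
tcp_pos: [0.5882, 0.0464, 0.2515]
eef_rot: [-3.14, 0.0, 1.185]
ft_force: [-0.1, -0.4, -0.9]
width: 0.0524
gripper_force: 60.0
```

play_rows(rows=[[[0.22,-0.08,0.2],[0,0,0],45],[[0.45,-0.162,0.4],[0,0,0],45],[[0.673,-0.244,0.6],[0,0,0],45],[[0.673,-0.244,0.8],[0,0,0],45],[[0.673,-0.244,0.9],[0,0,0],45],[[0.673,-0.244,0.95],[0,0,0],45],[[0.673,-0.244,0.95],[0,0,0],45]])

```text
time_s: 12.52
tcp_pos: [0.5947, 0.1859, 0.062]
eef_rot: [-3.141, 0.0, 1.18]
ft_force: [0.3, 0.2, -0.3]
width: 0.0522
gripper_force: 60.0
```

```bash
python3 - <<'E'
from h import *
togo([.595,.1865,.01])
f=cv2.cvtColor(grab_frame("side"),cv2.COLOR_RGB2BGR); cv2.imwrite("pics/side2.png",cv2.resize(f[120:320,150:350],None,fx=3,fy=3))
E
```

```text
t 12.525 tcp [0.5947 0.1859 0.062 ] rot [-3.1409e+00  5.0000e-04  1.1802e+00] F [ 0.3  0.2 -0.3] T [-0.06 -0.02 -0.  ] w 0.05215275059934825 gf 59.999983319603416 q6 0.5
shift units [0.003 0.    0.26 ]
```

View pics/side2.png

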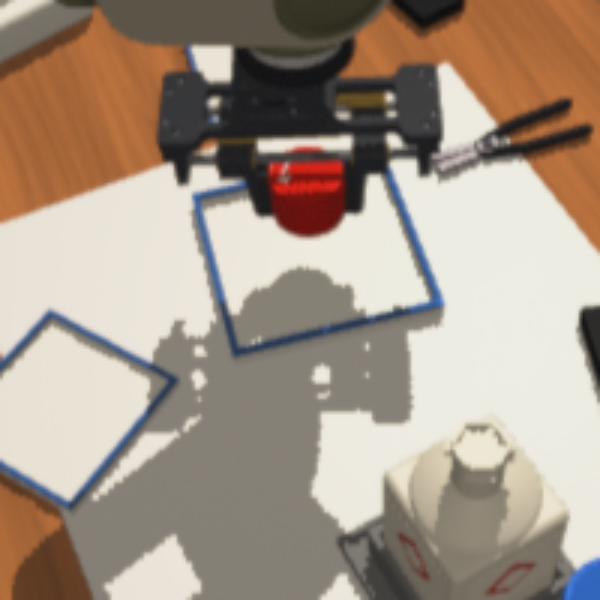

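The cap at crop (308,195) is upright over the tray, whose corners are about (195,195), (385,170), (440,305) and (235,350). I'll lower it slowly, checking for contact.

play_rows(rows=[[[0,0,0.08],[0,0,0],45],[[0,0,0.14],[0,0,0],45],[[0,0,0.19],[0,0,0],45],[[0,0,0.22],[0,0,0],45],[[0,0,0.24],[0,0,0],45],[[0,0,0.25],[0,0,0],45],[[0,0,0.25],[0,0,0],45]])

```text
time_s: 13.45
tcp_pos: [0.5947, 0.1867, 0.0124]
eef_rot: [3.141, -0.0, 1.181]
ft_force: [0.1, -0.3, -1.2]
width: 0.0523
gripper_force: 60.0
```

play_rows(rows=[[[0,0,0.006],[0,0,0],45],[[0,0,0.012],[0,0,0],45],[[0,0,0.012],[0,0,0],45]])

```text
time_s: 13.82
tcp_pos: [0.5947, 0.1866, 0.0099]
eef_rot: [-3.142, 0.0, 1.181]
ft_force: [-0.4, -0.0, -1.7]
width: 0.0522
gripper_force: 60.0
```

play_rows(rows=[[[0,0,0.004],[0,0,0],45],[[0,0,0.008],[0,0,0],45],[[0,0,0.008],[0,0,0],45]])

```text
time_s: 14.2
tcp_pos: [0.5947, 0.1867, 0.0086]
eef_rot: [3.141, -0.0, 1.181]
ft_force: [-1.6, -0.3, 2.2]
width: 0.0522
gripper_force: 60.0
```

play_rows(rows=[[[0,0,0.002],[0,0,0],58],[[0,0,0.002],[0,0,0],63],[[0,0,0.002],[0,0,0],70],[[0,0,0.002],[0,0,0],75],[[0,0,0.002],[0,0,0],75],[[0,0,0.002],[0,0,0],75]], force=10)

```text
time_s: 14.95
tcp_pos: [0.5947, 0.1867, 0.0079]
eef_rot: [3.142, -0.0, 1.181]
ft_force: [0.0, 0.2, -0.3]
width: 0.0661
gripper_force: 0.0
```

play_rows(rows=[[[0,0,-0.06],[0,0,0],75],[[0,0,-0.15],[0,0,0],75],[[0,0,-0.3],[0,0,0],75],[[0,0,-0.55],[0,0,0],75],[[0,0,-0.8],[0,0,0],75],[[0,0,-1],[0,0,0],75],[[0,0,-1],[0,0,0],75]])

```text
time_s: 15.82
tcp_pos: [0.5956, 0.1869, 0.2128]
eef_rot: [3.134, -0.004, 1.181]
ft_force: [0.2, -0.6, -0.8]
width: 0.0662
gripper_force: 0.0
```

```bash
python3 - <<'E'
from h import *
togo([.595,.1865,.2])
f=grab_frame("side"); cv2.imwrite("pics/side3.png",cv2.cvtColor(f,cv2.COLOR_RGB2BGR))
s,_=blob(red(f),(256,190)); B=np.r_[s[0]-.5,s[1]-.5,s[0]+s[2]-.5,s[1]+s[3]-.5]
r=least_squares(lambda p:box("side",cyl(p[0],p[1],.005))-B,[.595,.187]); print(r.x,r.fun.round(1))
E
```

```text
t 15.825 tcp [0.5956 0.1869 0.2128] rot [ 3.1344 -0.004   1.1811] F [ 0.2 -0.6 -0.8] T [-0.07 -0.07  0.04] w 0.0662218776059572 gf 0.0 q6 0.5
shift units [-0.003 -0.003  0.064]
[0.59527087 0.18827712] [-0.6 -0.7  0.6  0.6]
```

View pics/side3.png

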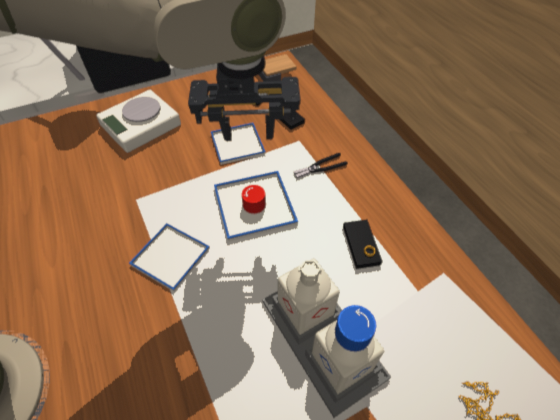

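The cap stands upright at (254,198), in the middle of the largest tray. The bottle is in its well at (309,295) and nothing else has moved.

```bash
python3 -c "
from station import *
print(sign_off())"
```

```text
the job is handed in; nothing more can be done
None
```

The red cap is off the bottle and set down open side down in the middle of the largest tray, the bottle is still in its well, and the job was handed in at about 16 s; the station gave no verdict.

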